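Push the card stack through the gate posts of the hand-over dock

ROBOT

A 6-joint arm with a two-finger parallel gripper is mounted at the origin on a cart in front of the work surface, level with it; the furniture and walls round the work are solid. World frame = base frame: x ahead of the robot, y to its left, z up, the work surface at z = 0. Lengths are in m, angles in rad, forces in N, time in s.
With the tool pointing down it reaches from about 0.4 to 0.825 m from the base axis. Payload 7 kg.
Tool frame: the origin (TCP) lies at the very end of the fingers, on their centre line; the grasp point (between the pads) lies 19 mm behind it; z points along the fingers, y is the line along which they close (so a half turn about z gives the same grasp; the last joint's range is limited). The gripper opens to 88 mm and grips with 3 to 60 N. Pads are 19 mm wide; open, the fingers measure 130 mm over their backs; the gripper's body (78 mm by 193 mm) begins 47 mm behind the grasp point.
Start: joints at [-0.962, 0.359, 0.012, 0, -1.224, -0.288], TCP at [0.213, -0.641, 0.227] pointing down, gripper open.
Joint ranges: [-3.07, 3.07], [-1.43, 2.12], [-1.02, 1.25], [-3.03, 1.67], [-3.05, -0], [-3.03, 3.03]. Speed limits (rad/s): [2.39, 2.39, 3.01, 3.14, 3.14, 3.14].

INTERFACE

Orientations are given as [roll, pitch, yaw] about the fixed x, y, z axes, in that order (R = Rz(yaw) Ry(pitch) Rx(roll)).
In Python, from station import arm, vision gives the robot as it stands. The module is installed in compiled form; this text tells all that it offers.
- The arm moves only by the tool jog_arm, never from a script. Its argument "steps" is a list that holds one entry, the list of rows, each a list of 7 numbers: the closure in counts, from 0 (fully open) to 255 (shut), then the shift along the tool's x, y, z scaled (see below), then the turn, a rotation vector about the tool's x, y, z scaled (see below). In form: [[[grip, dx, dy, dz, rx, ry, rz], ...]]. A call has 1 to 8 rows; each row is the pose to reach, as a shift and turn from the pose commanded when the call began, along the tool's axes at that moment; what a row does not reach only later rows make up. The controller multiplies each number of a shift by 250 mm and each number of a turn by 45 degrees. A row lasts 1/10 s, in which the tool goes at most 50 mm and 8.59 degrees, less where a joint would pass 70% of its speed; a pose out of reach is approached as far as the arm can. A call with a number of a shift or a turn outside -1 to 1 is refused whole. A call with a gripper value outside its range is refused whole. The fingers move at their own pace and stop on an object; "newtons" is the grip in N (left out, the last holds). Time passes only in rows, so rows that repeat a pose let the fingers close. It gives the time, the measured TCP pose, the force, the opening and the grip force at its end, in the units of the state.
- arm.get_state(): the state, without advancing time (a new reading comes with each control period).
- vision.grab_frame(name): name is "scene" or "top" or "wrist"; returns a dict with "color" (384x512x3 uint8, red, green, blue), "vfov" (degrees; the focal length in pixels is half the picture's height over the tangent of half this angle, whatever the lens; pixels are square), "cx", "cy" (the principal point, pixels), "extrinsics" (4x4, takes a point from world to camera coordinates). Camera axes: x right, y down, z forward; pixel columns grow to the right and rows downward; lengths in m; the calibration is good to about 2 mm. A picture is of the moment at which its call begins. There is no depth.
- arm.job_done(): hands the job in; it is judged then, once.
The state is a dict: "t": time; "q": joint angles; "qd": joint speeds; "joint_efforts": joint torques, N m; "eef_pos": TCP position; "ee_rot": TCP orientation; "force": force on the tool from outside, world axes, zero at the start; "moment": the same for the moment, N m; "width": finger opening in m; "gripper_force": force on a finger pad.
Only numpy, scipy, OpenCV 4.12 (cv2) and the standard library are available. Lean on these libraries where they do the work, as an engineer would, in place of code of your own. Each camera call takes 0.05 s, during which the arm holds its last target. There are 200 camera calls.

TASK

Push the stack of plastic cards broadside across the desk, one of its long sides leading, through the narrow gap between the two steel posts of the hand-over dock, until that long side lies flat against the dock's back rail. Only push it with the fingers: it stays flat on the desk and is never picked up, and the coin roll, the date stamp, the ticket bundle and the thin ticket pad are left where they are.

Things in the scene. Friction and masses are not known exactly. Their poses are not given: they have to be found in the camera images.
- card_stack: Loose stack of white plastic cards, top with a blue band: one solid block 56 x 88 x 22 mm (own x, y, z), 0.11 to 0.23 kg; slides on the desk, stays where left. Origin: centre of underside, z up. Starts to the robot's right of the dock, 22 to 28 cm before the posts and up to 35 mm off its centre line; its x (short way) then points roughly along the dock's x, up to 0.4 rad off.
- dock: Dark steel U-shaped dock screwed to the desk, immovable, open at the front. Origin: on the desk midway between the posts; z up; x is the way in (world +y within 0.2 rad), y across the gap. Two round steel posts, 22 mm diameter, 40 mm tall, at x = 0, y = +-58 mm: clear gap 94 mm. Behind them side rails 14 mm tall, inner faces y = +-55 mm, outer parts to +-78 mm. Desk is bare between the rails.
- dock_home (a point): Where the card stack's origin (centre of its underside) belongs when home: on the desk on the dock's centre line, at dock x = 44 mm, y = 0. The back rail's inner face is 28 mm beyond it (dock x = 72 mm; rail 20 mm tall, 10 mm thick). The stack then lies wholly behind the posts, its long 88 mm side along the back rail. Axes as the dock's.
- coin_roll: Loose standing paper-wrapped coin roll, 26 mm diameter, 52 mm tall, brown with a band. Bystander in one of two places, which varies: beside the post nearer the robot (about 115 mm off the dock's centre line), or 4 to 5 cm behind the back rail. Origin: centre of the underside.
- stamp: Loose standing date stamp, 30 x 46 x 74 mm, red cap on a dark foot. Bystander in the other of two places, which varies: beside the post nearer the robot (about 115 mm off the dock's centre line), or 4 to 5 cm behind the back rail. Origin: centre of the underside.
- ticket_bundle: Loose banded bundle of teal tickets, 93 x 90 x 48 mm, bystander at the right. Origin: centre of the underside.
- ticket_slip_pad: Loose thin pad of teal tickets, 57 x 92 x 10 mm, bystander left of the dock. Origin: centre of the underside.

How it is judged:
On the way:
1. the card stack is in the gap between the two posts, flat on the desk (x of card_stack in the frame of dock between -0.022 and 0.022 m and y of card_stack in the frame of dock between -0.014 and 0.014 m and angle between the y axis of card_stack and the y axis of dock, either way round below 0.4 rad and height (world z) of card_stack below 0.006 m), for 0.05 s.
At the end, for the whole second after the job is handed in: The card stack lies still and flat on the desk inside the dock, its centre within 5 mm of the position against the back rail, square to it within 0.1 rad, between the side rails, having gone through between the posts (x of card_stack in the frame of dock between 0.039 and 0.05 m and y of card_stack in the frame of dock between -0.014 and 0.014 m and angle between the y axis of card_stack and the y axis of dock, either way round below 0.1 rad and height (world z) of card_stack below 0.004 m and angle between card_stack's own z axis and vertical below 0.05 rad and linear speed of card_stack below 0.01 m/s); the robot touches nothing.
It fails at once if the card stack is lifted or tipped (height (world z) of card_stack above 0.01 m or angle between card_stack's own z axis and vertical above 0.25 rad).
It fails at once if the coin roll is shifted or knocked over (distance of coin_roll from where it was at the start of the episode above 0.015 m or angle between coin_roll's own z axis and vertical above 0.3 rad).
It fails at once if the date stamp is shifted or knocked over (distance of stamp from where it was at the start of the episode above 0.015 m or angle between stamp's own z axis and vertical above 0.3 rad).
It fails at once if the ticket bundle or the thin ticket pad is shifted (distance of any of ticket_bundle, ticket_slip_pad from where it was at the start of the episode above 0.015 m).
It also fails if it takes over 72 s, if anything falls off the work surface, if the arm or the gripper's body presses on something with over 40 N, if the wrist force passes 120 N, or if a joint passes its speed limit or range.

## Working session

There is one attempt and no reset: what is moved stays moved. The work goes in short steps, Python scripts to look and compute and a tool call to move; the robot and the scene stay as the last step left them, time stands still between calls to the robot, and variables do not carry over. Pictures are saved under pics/ and viewed, at most 10 in all, crops included, and the job is handed in when it is done.

Besides the shell and the picture viewer there is one more tool, called by a JSON object that holds its "method" and its "body", one argument or row to a line. jog_arm: Moves the arm, as the interface text tells. Its arguments: {"type":"object","properties":{"steps":{"type":"array","items":{"type":"array","items":{"type":"array","items":{"type":"number"}}}},"newtons":{"type":"number"}},"required":["steps"]}

```bash
mkdir -p pics
cat > h.py <<'E'
import numpy as np,cv2
from station import arm,vision
def grab(n,f=None):
    d=vision.grab_frame(n)
    if f: cv2.imwrite('pics/'+f,cv2.cvtColor(d['color'],cv2.COLOR_RGB2BGR))
    return d
def px2w(d,u,v,z):
    f=d['color'].shape[0]/2/np.tan(np.radians(d['vfov'])/2)
    E=np.array(d['extrinsics']);R=E[:3,:3];c=-R.T@E[:3,3]
    r=R.T@np.array([(u-d['cx'])/f,(v-d['cy'])/f,1])
    return c+r*(z-c[2])/r[2]
def w2px(d,p):
    f=d['color'].shape[0]/2/np.tan(np.radians(d['vfov'])/2)
    q=np.array(d['extrinsics'])@np.append(p,1)
    return d['cx']+f*q[0]/q[2],d['cy']+f*q[1]/q[2]
E
python3 - <<'E'
from h import *
import pickle
for n in('top','scene'):
    d=grab(n,n+'0.png');pickle.dump(d,open(n+'0.pkl','wb'));print(n,d['vfov'],np.round(d['extrinsics'],3).tolist())
im=cv2.imread('pics/top0.png');cv2.imwrite('pics/top0b.png',cv2.resize(im,(800,600),interpolation=cv2.INTER_CUBIC))
print(arm.get_state())
E
```

```text
top 47.95045933985944 [[-0.029, -1.0, -0.009, 0.006], [-0.995, 0.03, -0.094, 0.562], [0.094, 0.007, -0.996, 1.53], [0.0, 0.0, 0.0, 1.0]]
scene 49.19727788870571 [[-0.609, -0.793, -0.018, 0.322], [-0.475, 0.383, -0.792, 0.291], [0.635, -0.474, -0.61, 1.163], [0.0, 0.0, 0.0, 1.0]]
{'t': 0.1, 'q': array([-9.61902945e-01,  3.59303869e-01,  1.11337367e-02, -3.02210154e-04,
       -1.22409775e+00, -2.88121378e-01]), 'qd': array([ 8.94489508e-05, -2.11831490e-03,  1.57654976e-03,  8.82532738e-04,
       -8.40697757e-04,  2.10457124e-03]), 'joint_efforts': array([-1.48158804e-03, -5.84162915e+01,  2.93754637e+01,  7.01547280e+00,
        1.02365695e-02, -5.48153241e-05]), 'eef_pos': array([ 0.21266959, -0.64015214,  0.2257176 ]), 'ee_rot': array([ 3.14010102e+00, -1.45781222e-04, -2.82092344e+00]), 'force': array([-0.79684539,  0.36103747,  0.19569615]), 'moment': array([-0.05676555, -0.00125076,  0.02365212]), 'gripper_force': 0.0, 'width': 0.0877941310624421}
```

View pics/top0b.png

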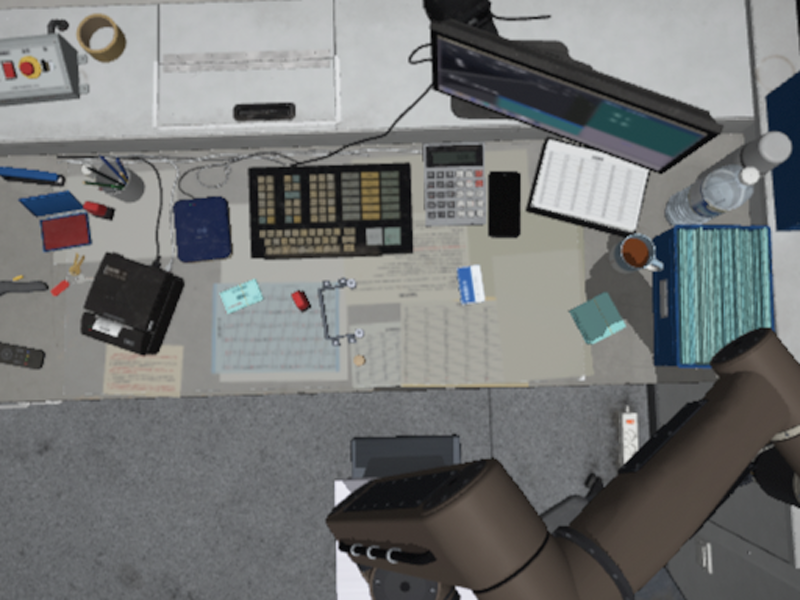

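View pics/scene0.png

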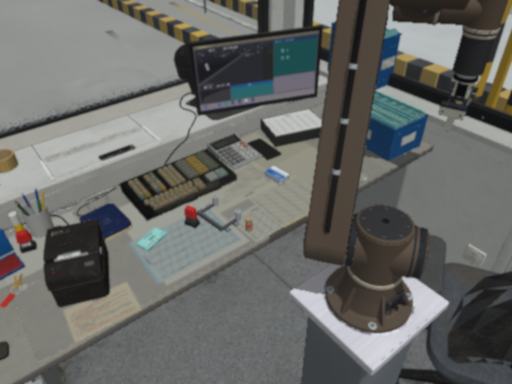

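The top view (800x600) shows the card stack near (470,284), the dock with its opening to the right around (340,310), the coin roll near (361,360), the stamp behind the rail at (300,300), the pad at (240,296) and the bundle at (598,318). I'll enlarge that region.

Run:
```python
import cv2
im=cv2.imread('pics/top0.png')
cv2.imwrite('pics/c1.png',cv2.resize(im[165:245,180:320],None,fx=5.7,fy=5.7,interpolation=cv2.INTER_CUBIC))
```

```text
(no output)
```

View pics/c1.png

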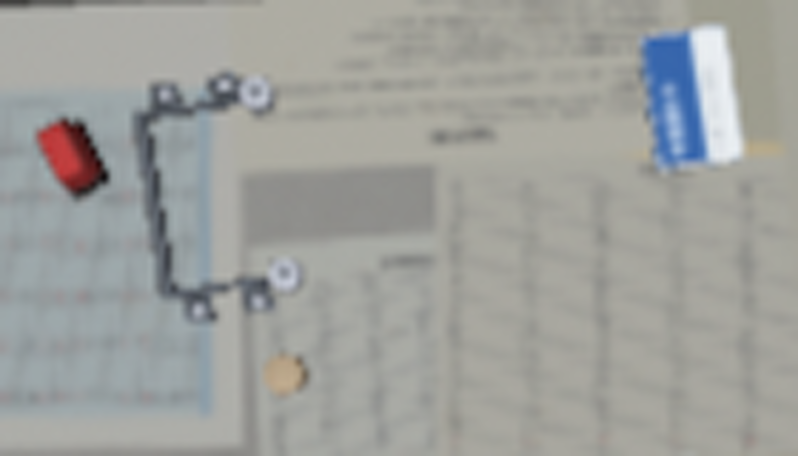

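The crop shows the post tops at (255,94) and (285,272), the card top corners at (643,38), (722,28), (743,160) and (660,168), the coin roll top at (285,374) and the stamp at (70,158).

Run:
```python
from h import *
import pickle
d=pickle.load(open('top0.pkl','rb'))
P=lambda c,z:px2w(d,180+(c[0]+.5)/5.7-.5,165+(c[1]+.5)/5.7-.5,z)[:2]
a,b=P((255,94),.04),P((285,272),.04)
print('posts',a,b,np.linalg.norm(a-b)); o=(a+b)/2
n=(b-a)/np.linalg.norm(b-a); x=np.array([n[1],-n[0]]); x=x if x[1]>0 else -x
y=np.array([-x[1],x[0]])
print('o',o,'x',x,'yaw',np.arctan2(x[1],x[0]),'home',o+.044*x)
c=np.array([P(k,.022) for k in((643,38),(722,28),(743,160),(660,168))])
print('card',c.mean(0),np.linalg.norm(np.roll(c,-1,0)-c,axis=1))
l=(c[2]+c[3]-c[0]-c[1]);s=c[0]+c[3]-c[1]-c[2]
print('short yaw',np.arctan2(s[1],s[0]),'long',np.arctan2(l[1],l[0])+np.pi/2)
r=c.mean(0)-o;print('in dock',r@x,r@y)
for k,z in(((285,374),.052),((70,158),.074)):
  r=P(k,z);q=r-o;print(r,q@x,q@y)
```

```text
posts [0.60044661 0.10824382] [0.48800907 0.09193016] 0.1136148561469407
o [0.54422784 0.10008699] x [-0.1435874   0.98963764] yaw 1.7148817585768352 home [0.53791    0.14363105]
card [ 0.59148532 -0.16776393] [0.05070969 0.08530143 0.05281464 0.08369837]
short yaw 1.6521527249479608 long -1.4660406513356747
in dock -0.2718609344911334 -0.008307759962523224
[0.42451758 0.09248509] 0.009665761459669303 0.11956131749961142
[0.56023768 0.21983723] 0.11621053806373348 -0.03303856672832152
```

{"method": "jog_arm", "body": {
  "steps": [
    [[168,-0.3,0.15,0,0,0,-0.25],[168,-0.6,0.3,0,0,0,-0.5],[168,-0.98,0.5,0,0,0,-0.85],[168,-0.98,0.5,0,0,0,-0.85],[168,-0.98,0.5,0,0,0,-0.85],[168,-0.98,0.5,0,0,0,-0.85],[168,-0.98,0.5,0,0,0,-0.85],[168,-0.98,0.5,0,0,0,-0.85]]
  ]
}}

```text
t: 0.9
eef_pos: [0.4063, -0.444, 0.2263]
ee_rot: [3.141, 0.0, -2.152]
force: [-0.1, -0.9, -0.6]
width: 0.0321
gripper_force: 0.0
```

```bash
cat >> h.py <<'E'
def plan(p,yaw):
    from scipy.spatial.transform import Rotation as R
    s=arm.get_state();r=R.from_euler('xyz',s['ee_rot'])
    t=R.from_euler('xyz',[np.pi,0,yaw])
    print('t',s['t'],'pos',np.round(s['eef_pos'],4),'rot',np.round(s['ee_rot'],3),'F',np.round(s['force'],1),'w',round(s['width'],4))
    print('shift',np.round(r.inv().apply(np.array(p)-s['eef_pos'])/.25,3),'turn',np.round((r.inv()*t).as_rotvec()/(np.pi/4),3))
E
python3 -c "
from h import *
plan([.599,-.2475,.12],-1.477)"
```

```text
t 0.9 pos [ 0.4063 -0.444   0.2263] rot [ 3.141  0.    -2.152] F [-0.1 -0.9 -0.6] w 0.0321
shift [-1.08  -0.213  0.425] turn [ 0.001  0.    -0.859]
```

{"method": "jog_arm", "body": {
  "steps": [
    [[168,-1.0,-0.2,0.2,0,0,-0.86],[168,-1.0,-0.2,0.2,0,0,-0.86],[168,-1.0,-0.2,0.2,0,0,-0.86],[168,-1.0,-0.2,0.2,0,0,-0.86],[168,-1.0,-0.2,0.2,0,0,-0.86],[168,-1.0,-0.2,0.2,0,0,-0.86],[168,-1.0,-0.2,0.2,0,0,-0.86],[168,-1.0,-0.2,0.2,0,0,-0.86]]
  ]
}}

```text
t: 1.7
eef_pos: [0.5844, -0.2644, 0.1763]
ee_rot: [3.141, 0.0, -1.479]
force: [-0.8, 0.4, 0.3]
width: 0.0299
gripper_force: 0.0
```

```bash
python3 -c "
from h import *
plan([.599,-.2475,.006],-1.477)
import pickle
d=grab('wrist','w1.png');pickle.dump(d,open('w1.pkl','wb'));print(np.round(d['extrinsics'],3))
cv2.imwrite('pics/w1b.png',cv2.resize(cv2.imread('pics/w1.png'),(800,600),interpolation=cv2.INTER_CUBIC))
for p in((.5915,-.168,.022),(.6,.108,.04),(.488,.092,.04)):print(np.array(w2px(d,p))*800/512)"
```

```text
t 1.7 pos [ 0.5844 -0.2644  0.1763] rot [ 3.141  0.    -1.479] F [-0.8  0.4  0.3] w 0.0299
shift [-0.062 -0.065  0.681] turn [ 0.001  0.    -0.003]
[[-0.996 -0.092  0.001  0.557]
 [-0.088  0.964  0.249  0.288]
 [-0.024  0.248 -0.969  0.419]
 [ 0.     0.     0.     1.   ]]
[382.08418872 411.84805297]
[342.55430888 738.43119523]
[485.79184496 732.84072921]
```

View pics/w1b.png

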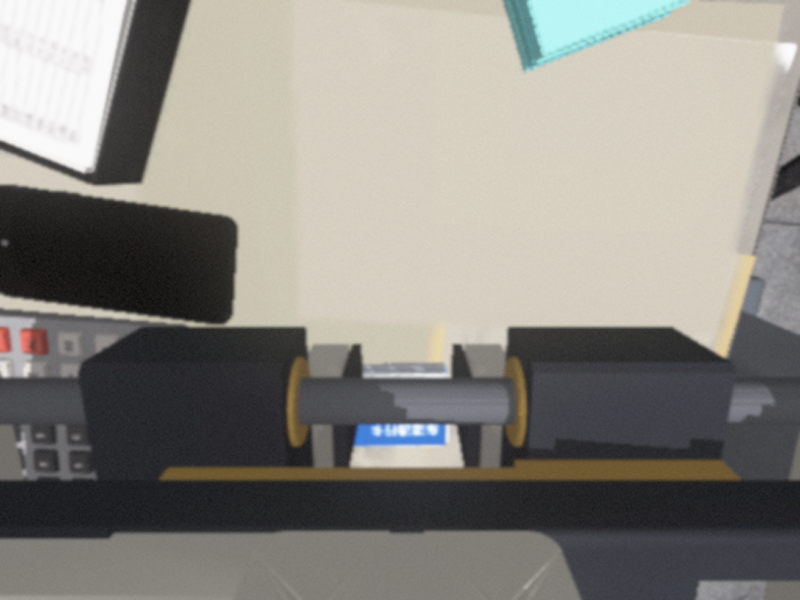

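The wrist camera looks behind the fingers: the card is hidden between them around (400,430) and the forward view is blocked. A short flyover will let it see the card and dock from near.

{"method": "jog_arm", "body": {
  "steps": [
    [[168,-0.2,0,-0.1,0,0,0],[168,-0.4,0,-0.2,0,0,0],[168,-0.6,0,-0.2,0,0,0],[168,-0.8,0,-0.2,0,0,0],[168,-0.8,0,-0.2,0,0,0],[168,-0.8,0,-0.2,0,0,0],[168,-0.8,0,-0.2,0,0,0]]
  ]
}}

```text
t: 2.45
eef_pos: [0.5664, -0.0655, 0.227]
ee_rot: [-3.141, -0.0, -1.479]
force: [0.9, -0.6, 0.4]
width: 0.0297
gripper_force: 0.0
```

```bash
python3 -c "
from h import *
import pickle
d=grab('wrist','w2.png');pickle.dump(d,open('w2.pkl','wb'))"
```

{"method": "jog_arm", "body": {
  "steps": [
    [[168,-0.2,0,0,0,0,0],[168,-0.4,0,0,0,0,0],[168,-0.6,0,0,0,0,0],[168,-0.8,0,0,0,0,0],[168,-1.0,0,0,0,0,0],[168,-1.0,0,0,0,0,0],[168,-1.0,0,0,0,0,0],[168,-1.0,0,0,0,0,0]]
  ]
}}

```text
t: 3.3
eef_pos: [0.5437, 0.1831, 0.2263]
ee_rot: [3.141, -0.001, -1.48]
force: [0.3, -0.2, 0.6]
width: 0.0296
gripper_force: 0.0
```

```bash
python3 -c "
from h import *
import pickle
d=grab('wrist','w3.png');pickle.dump(d,open('w3.pkl','wb'))
a=cv2.resize(cv2.imread('pics/w2.png')[:230],(512*25//16,230*25//16),interpolation=cv2.INTER_CUBIC)
b=cv2.resize(cv2.imread('pics/w3.png'),(800,600),interpolation=cv2.INTER_CUBIC)
cv2.imwrite('pics/w2b.png',a);cv2.imwrite('pics/w3b.png',b);print(arm.get_state()['eef_pos'])"
```

```text
[0.5437483  0.18293331 0.22639807]
```

View pics/w2b.png

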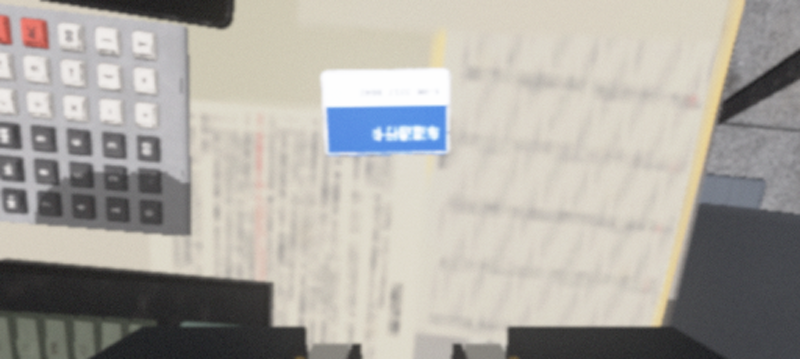

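View pics/w3b.png

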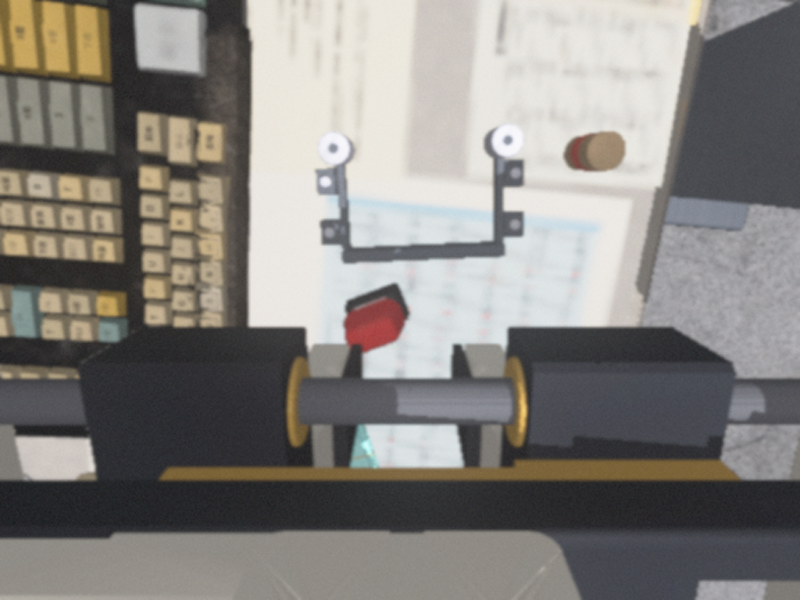

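The wrist views show the card's top corners at about (322,71), (450,69), (447,154) and (328,154) in w2. In w3 the post tops are at (336,149) and (508,139), and the back rail's inner edge runs from (347,251) to (500,243).

Run:
```python
from h import *
import pickle
s=.64
d=pickle.load(open('w3.pkl','rb'));P=lambda c,z,d:px2w(d,(c[0]+.5)*s-.5,(c[1]+.5)*s-.5,z)[:2]
a,b=P((336,149),.04,d),P((508,139),.04,d);o=(a+b)/2
n=(b-a)/np.linalg.norm(b-a);x=np.array([-n[1],n[0]]);x=x if x[1]>0 else -x;y=np.array([-x[1],x[0]])
print('posts',a,b,np.linalg.norm(a-b),'o',o,'yaw',np.arctan2(x[1],x[0]))
for k in((347,248),(500,240)):
  q=P(k,.02,d)-o;print('rail',q@x,q@y)
d=pickle.load(open('w2.pkl','rb'))
c=np.array([P(k,.022,d) for k in((322,71),(450,69),(447,154),(328,154))]);print(c)
print('card',c.mean(0),np.linalg.norm(np.roll(c,-1,0)-c,axis=1))
l=c[1]+c[2]-c[0]-c[3];f=c[2]+c[3]-c[0]-c[1];print(np.arctan2(l[1],l[0])+np.pi/2+np.pi,np.arctan2(f[1],f[0]))
q=c.mean(0)-o;print('in dock',q@x,q@y)
```

```text
posts [0.59676066 0.10798563] [0.48410523 0.09131955] 0.11388153347895943 o [0.54043295 0.09965259] yaw 1.7176695429637117
rail 0.06925538247491987 -0.05786001683124647
rail 0.06962396018476012 0.054710981094308095
[[ 0.63455395 -0.19044579]
 [ 0.54882207 -0.19960834]
 [ 0.5446626  -0.14473688]
 [ 0.62768899 -0.13707243]]
card [ 0.5889319  -0.16796586] [0.08622012 0.05502889 0.0833794  0.05381304]
1.6701785213511506 1.6722935225805118
in dock -0.2718347490689409 -0.008811971125814748
```

```bash
python3 -c "
from h import *
plan([.5965,-.238,.2],-1.4715)"
```

```text
t 3.35 pos [0.5437 0.1829 0.2264] rot [ 3.141 -0.    -1.48 ] F [ 0.3 -0.1  0.8] w 0.0294
shift [ 1.696 -0.057  0.106] turn [ 0.001 -0.    -0.011]
```

{"method": "jog_arm", "body": {
  "steps": [
    [[168,0.2,0,0,0,0,0],[168,0.4,0,0,0,0,0],[168,0.6,0,0,0,0,0],[168,0.8,0,0,0,0,0],[168,1.0,-0.05,0,0,0,-0.01],[168,1.0,-0.05,0,0,0,-0.01]]
  ]
}}

```text
t: 3.95
eef_pos: [0.5793, -0.0697, 0.2265]
ee_rot: [3.141, -0.001, -1.477]
force: [-0.0, 1.1, -0.8]
width: 0.0297
gripper_force: 0.0
```

{"method": "jog_arm", "body": {
  "steps": [
    [[168,0.2,0,0,0,0,0],[168,0.4,0,0,0,0,0],[168,0.6,0,0,0,0,0],[168,0.7,0,0.1,0,0,0],[168,0.7,0,0.3,0,0,0],[168,0.7,0,0.45,0,0,0],[168,0.7,0,0.55,0,0,0],[168,0.7,0,0.55,0,0,0]]
  ]
}}

```text
t: 4.75
eef_pos: [0.5932, -0.238, 0.085]
ee_rot: [3.134, 0.002, -1.473]
force: [0.2, -0.1, -1.2]
width: 0.0301
gripper_force: 0.0
```

```bash
python3 -c "
from h import *
plan([.5965,-.238,.006],-1.4715)"
```

```text
t 4.75 pos [ 0.5932 -0.238   0.085 ] rot [ 3.134e+00  2.000e-03 -1.473e+00] F [ 0.2 -0.1 -1.2] w 0.0301
shift [ 0.002 -0.015  0.316] turn [ 0.009  0.003 -0.002]
```

{"method": "jog_arm", "body": {
  "steps": [
    [[168,0,-0.015,0.1,0,0,0],[168,0,-0.015,0.2,0,0,0],[168,0,-0.015,0.29,0,0,0],[168,0,-0.015,0.31,0,0,0],[168,0,-0.015,0.31,0,0,0],[168,0,-0.015,0.31,0,0,0]]
  ]
}}

```text
t: 5.35
eef_pos: [0.6016, -0.2373, 0.0135]
ee_rot: [-3.139, -0.001, -1.47]
force: [1.1, -0.1, 0.9]
width: 0.0298
gripper_force: 0.0
```

```bash
cat >> h.py <<'E'
O=np.array([.5405,.0997]);DY=1.717
def dock(x,y): 
    c,s=np.cos(DY),np.sin(DY);return O+np.array([c*x-s*y,s*x+c*y])
def todock(p):
    c,s=np.cos(DY),np.sin(DY);q=np.array(p)[:2]-O;return np.array([c*q[0]+s*q[1],-s*q[0]+c*q[1]])
E
python3 -c "
from h import *
s=arm.get_state();print(todock(s['eef_pos']),todock((.5895,-.168)))
# card target poses (dock x, dock y, yaw rel dock); tool = card -.0375*u
for x,y,a in((-.272,-.0087,-.047),(-.22,-.005,-.03),(-.17,-.0015,-.01),(-.12,0,0)):
    A=DY+a;u=np.array([np.cos(A),np.sin(A)]);p=dock(x,y)-.0375*u
    plan([*p,.006],A-np.pi)
"
```

```text
[-0.34230864 -0.01130921] [-0.27198247 -0.00947779]
t 5.35 pos [ 0.6016 -0.2373  0.0135] rot [-3.139e+00 -1.000e-03 -1.470e+00] F [ 1.1 -0.1  0.9] w 0.0298
shift [-0.13   0.023  0.03 ] turn [-0.003 -0.001  0.002]
t 5.35 pos [ 0.6016 -0.2373  0.0135] rot [-3.139e+00 -1.000e-03 -1.470e+00] F [ 1.1 -0.1  0.9] w 0.0298
shift [-0.338  0.045  0.03 ] turn [-0.003 -0.001 -0.019]
t 5.35 pos [ 0.6016 -0.2373  0.0135] rot [-3.139e+00 -1.000e-03 -1.470e+00] F [ 1.1 -0.1  0.9] w 0.0298
shift [-0.537  0.065  0.029] turn [-0.003 -0.001 -0.045]
t 5.35 pos [ 0.6016 -0.2373  0.0135] rot [-3.139e+00 -1.000e-03 -1.470e+00] F [ 1.1 -0.1  0.9] w 0.0298
shift [-0.736  0.079  0.029] turn [-0.003 -0.001 -0.058]
```

{"method": "jog_arm", "body": {
  "steps": [
    [[168,-0.03,0.01,0.025,0,0,0],[168,-0.06,0.023,0.025,0,0,0],[168,-0.09,0.023,0.025,0,0,0],[168,-0.12,0.023,0.025,0,0,0],[168,-0.14,0.023,0.025,0,0,0],[168,-0.16,0.025,0.025,0,0,-0.002],[168,-0.18,0.028,0.025,0,0,-0.004],[168,-0.2,0.03,0.025,0,0,-0.006]]
  ]
}}

```text
t: 6.15
eef_pos: [0.5884, -0.1877, 0.0057]
ee_rot: [-3.141, -0.0, -1.465]
force: [0.4, -2.6, 3.2]
width: 0.0301
gripper_force: 1.6
```

{"method": "jog_arm", "body": {
  "steps": [
    [[168,-0.03,0.003,0,0,0,-0.003],[168,-0.06,0.006,0,0,0,-0.006],[168,-0.09,0.009,0,0,0,-0.009],[168,-0.12,0.013,0,0,0,-0.012],[168,-0.15,0.016,0,0,0,-0.015],[168,-0.18,0.019,0,0,0,-0.018],[168,-0.21,0.022,0,0,0,-0.021],[168,-0.24,0.025,0,0,0,-0.025]]
  ]
}}

```text
t: 6.95
eef_pos: [0.5752, -0.1282, 0.0053]
ee_rot: [3.142, -0.0, -1.445]
force: [0.6, -4.1, 2.2]
width: 0.0302
gripper_force: 1.6
```

```bash
python3 -c "
from h import *
s=arm.get_state();print(s['eef_pos'],todock(s['eef_pos']),s['ee_rot'],s['force'])
import pickle
d=grab('top','t2.png');pickle.dump(d,open('t2.pkl','wb'))
cv2.imwrite('pics/t2b.png',cv2.resize(cv2.imread('pics/t2.png')[165:245,180:320],None,fx=5.7,fy=5.7,interpolation=cv2.INTER_CUBIC))
A=DY;plan([*dock(-.12-.0375,0),.006],A-np.pi)"
```

```text
[ 0.57520162 -0.12819378  0.00531562] [-0.23051789 -0.00113106] [ 3.14156250e+00 -2.27805282e-05 -1.44522904e+00] [ 0.56058224 -4.1204836   2.22079953]
t 7.0 pos [ 0.5748 -0.1273  0.0052] rot [ 3.141  0.    -1.445] F [-0.8  0.6  0.2] w 0.0299
shift [-0.288  0.009 -0.003] turn [ 0.     0.001 -0.026]
```

View pics/t2b.png

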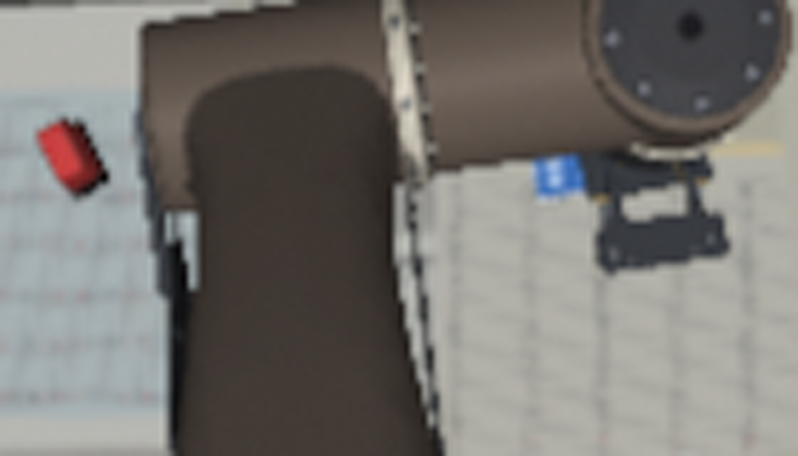

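{"method": "jog_arm", "body": {
  "steps": [
    [[168,-0.04,0.002,0,0,0,-0.004],[168,-0.08,0.004,0,0,0,-0.008],[168,-0.12,0.006,0,0,0,-0.012],[168,-0.16,0.008,0,0,0,-0.016],[168,-0.2,0.009,0,0,0,-0.02],[168,-0.24,0.009,0,0,0,-0.026],[168,-0.27,0.009,0,0,0,-0.026],[168,-0.29,0.009,0,0,0,-0.026]]
  ]
}}

```text
t: 7.8
eef_pos: [0.5639, -0.0563, 0.0052]
ee_rot: [3.141, 0.0, -1.425]
force: [-0.0, -1.1, -0.8]
width: 0.03
gripper_force: 0.4
```

{"method": "jog_arm", "body": {
  "steps": [
    [[168,0,0,0,0,0,0],[168,0.04,0,0,0,0,0],[168,0.08,0,0,0,0,0],[168,0.1,0,-0.2,0,0,0],[168,0.1,0,-0.4,0,0,0],[168,0.1,0,-0.6,0,0,0],[168,0.1,0,-0.7,0,0,0],[168,0.1,0,-0.8,0,0,0]]
  ]
}}

```text
t: 8.6
eef_pos: [0.568, -0.0832, 0.2076]
ee_rot: [-3.139, 0.0, -1.427]
force: [-0.7, 0.0, 0.1]
width: 0.0297
gripper_force: 0.0
```

```bash
python3 -c "
from h import *
plan([*dock(.09,0),.24],DY-np.pi)"
```

```text
t 8.6 pos [ 0.568  -0.0832  0.2076] rot [-3.139  0.    -1.427] F [-0.7  0.   0.1] w 0.0297
shift [-1.1    0.004 -0.129] turn [-0.003  0.    -0.002]
```

{"method": "jog_arm", "body": {
  "steps": [
    [[168,-0.2,0,-0.1,0,0,0],[168,-0.4,0,-0.1,0,0,0],[168,-0.6,0,-0.1,0,0,0],[168,-0.8,0,-0.1,0,0,0],[168,-1.0,0,-0.1,0,0,0],[168,-1.0,0,-0.1,0,0,0],[168,-1.0,0,-0.1,0,0,0],[168,-1.0,0,-0.1,0,0,0]]
  ]
}}

```text
t: 9.4
eef_pos: [0.5316, 0.1643, 0.2302]
ee_rot: [3.141, -0.0, -1.426]
force: [-0.4, -0.1, -0.5]
width: 0.0297
gripper_force: 0.0
```

```bash
python3 -c "
from h import *
import pickle
d=grab('wrist','w4.png');pickle.dump(d,open('w4.pkl','wb'))
cv2.imwrite('pics/w4b.png',cv2.resize(cv2.imread('pics/w4.png')[0:220,140:420],None,fx=2.85,fy=2.7,interpolation=cv2.INTER_CUBIC))
print(arm.get_state()['eef_pos'])"
```

```text
[0.5316634  0.16394791 0.23022893]
```

View pics/w4b.png

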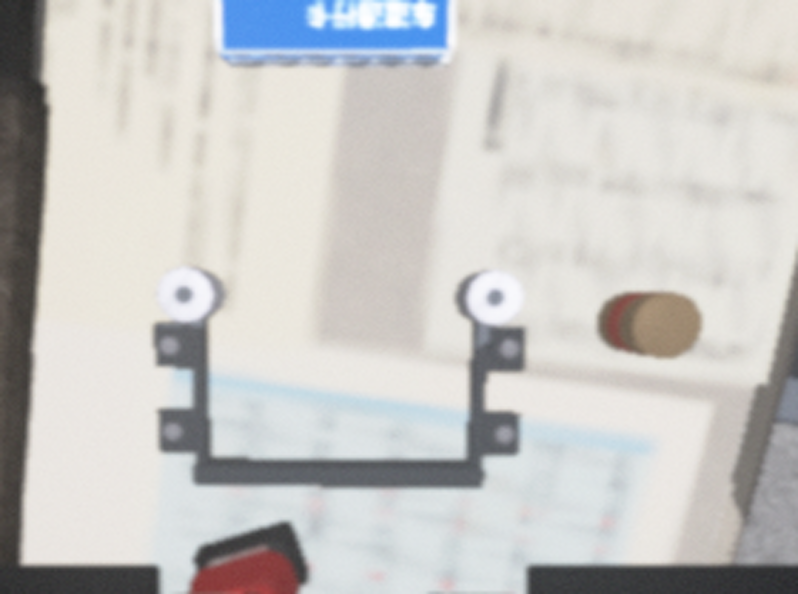

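The crop shows the post tops at (183,294) and (495,297), and the card's leading top edge from (221,50) to (453,50). It is almost parallel to the dock.

Run:
```python
from h import *
import pickle
d=pickle.load(open('w4.pkl','rb'));P=lambda c,z:px2w(d,140+(c[0]+.5)/2.85-.5,(c[1]+.5)/2.7-.5,z)[:2]
a,b=P((183,294),.04),P((495,297),.04);o=(a+b)/2
n=(b-a)/np.linalg.norm(b-a);x=np.array([-n[1],n[0]]);x=x if x[1]>0 else -x;y=np.array([-x[1],x[0]])
print(a,b,np.linalg.norm(a-b),o,np.arctan2(x[1],x[0]))
for k,z in(((221,50),.022),((453,50),.022),((205,462),.02),((472,462),.02)):
  q=P(k,z)-o;print(q@x,q@y)
plan([*dock(-.175,0),.2],DY-np.pi)
```

```text
[0.59915864 0.10729101] [0.48431345 0.09169123] 0.11589982693613207 [0.54173604 0.09949112] 1.7058031840989356
-0.09132748818514116 -0.04402253256044661
-0.0921797553582205 0.04077250531557649
0.07083399968445357 -0.05469416893820994
0.06976882879882783 0.05533948695628814
t 9.45 pos [0.5317 0.1639 0.2302] rot [ 3.141 -0.    -1.427] F [ 0.   0.2 -0.6] w 0.03
shift [0.959 0.    0.121] turn [ 0.    -0.    -0.003]
```

{"method": "jog_arm", "body": {
  "steps": [
    [[168,0.2,0,0,0,0,0],[168,0.4,0,0,0,0,0],[168,0.6,0,0,0,0,0],[168,0.8,0,0,0,0,0],[168,1.0,0,0,0,0,0],[168,1.0,0,0.2,0,0,0],[168,1.0,0,0.4,0,0,0],[168,1.0,0,0.4,0,0,0]]
  ]
}}

```text
t: 10.25
eef_pos: [0.5625, -0.0846, 0.1243]
ee_rot: [3.13, 0.001, -1.43]
force: [0.1, -0.2, 0.1]
width: 0.0301
gripper_force: 0.0
```

{"method": "jog_arm", "body": {
  "steps": [
    [[168,0,0,0.1,0,0,0],[168,0,0,0.2,0,0,0],[168,0,0,0.3,0,0,0],[168,0,0,0.4,0,0,0],[168,0,0,0.49,0,0,0],[168,0,0,0.49,0,0,0],[168,0,0,0.49,0,0,0]]
  ]
}}

```text
t: 10.95
eef_pos: [0.5689, -0.0823, 0.0096]
ee_rot: [-3.14, -0.001, -1.425]
force: [0.2, -0.2, 0.6]
width: 0.0299
gripper_force: 0.0
```

```bash
python3 -c "
from h import *
plan([*dock(-.1575,0),.006],DY-np.pi)
print(todock(arm.get_state()['eef_pos']))"
```

```text
t 10.95 pos [ 0.5689 -0.0823  0.0096] rot [-3.140e+00 -1.000e-03 -1.425e+00] F [ 0.2 -0.2  0.6] w 0.0299
shift [-0.107  0.007  0.014] turn [-0.002 -0.001 -0.   ]
[-0.18415376 -0.00162297]
```

{"method": "jog_arm", "body": {
  "steps": [
    [[168,-0.04,0,0.013,0,0,0],[168,-0.08,0,0.013,0,0,0],[168,-0.1,0,0.013,0,0,0],[168,-0.12,0.0,0.013,0,0,0],[168,-0.15,0.001,0.013,0,0,0],[168,-0.18,0.002,0.013,0,0,0],[168,-0.21,0.003,0.013,0,0,0],[168,-0.24,0.004,0.013,0,0,0]]
  ]
}}

```text
t: 11.75
eef_pos: [0.5579, -0.0221, 0.0046]
ee_rot: [3.142, -0.0, -1.425]
force: [0.4, -3.1, 2.5]
width: 0.0299
gripper_force: 1.5
```

{"method": "jog_arm", "body": {
  "steps": [
    [[168,-0.03,0,0,0,0,0],[168,-0.06,0.001,0,0,0,0],[168,-0.09,0.001,0,0,0,0],[168,-0.12,0.001,0,0,0,0],[168,-0.15,0.001,0,0,0,0],[168,-0.18,0.001,0,0,0,0],[168,-0.21,0.001,0,0,0,0],[168,-0.24,0.001,0,0,0,0]]
  ]
}}

```text
t: 12.55
eef_pos: [0.5489, 0.0372, 0.0045]
ee_rot: [3.141, 0.0, -1.425]
force: [0.3, -2.1, 3.0]
width: 0.0299
gripper_force: 1.4
```

```bash
python3 -c "
from h import *
plan([*dock(.0065,0),.006],DY-np.pi)
print(todock(arm.get_state()['eef_pos']))"
```

```text
t 12.55 pos [0.5489 0.0372 0.0045] rot [ 3.141  0.    -1.425] F [ 0.3 -2.1  3. ] w 0.0299
shift [-0.278 -0.003 -0.006] turn [ 0.     0.    -0.001]
[-0.06301397  0.00082135]
```

{"method": "jog_arm", "body": {
  "steps": [
    [[168,-0.02,0,0,0,0,0],[168,-0.04,0,0,0,0,0],[168,-0.06,0,0,0,0,0],[168,-0.08,0,0,0,0,0],[168,-0.1,0,0,0,0,0],[168,-0.12,0,0,0,0,0],[168,-0.14,0,0,0,0,0],[168,-0.15,0,0,0,0,0]]
  ]
}}

```text
t: 13.35
eef_pos: [0.5435, 0.0743, 0.0045]
ee_rot: [3.142, 0.0, -1.425]
force: [0.7, -2.2, 1.9]
width: 0.0301
gripper_force: 1.1
```

{"method": "jog_arm", "body": {
  "steps": [
    [[168,-0.015,0,0,0,0,0],[168,-0.03,0,0,0,0,0],[168,-0.045,0,0,0,0,0],[168,-0.06,0,0,0,0,0],[168,-0.075,0,0,0,0,0],[168,-0.085,0,0,0,0,0],[168,-0.095,0,0,0,0,0],[168,-0.1,0,0,0,0,0]]
  ]
}}

```text
t: 14.15
eef_pos: [0.5399, 0.0987, 0.0045]
ee_rot: [3.142, 0.0, -1.425]
force: [1.2, -1.4, 0.6]
width: 0.0296
gripper_force: 0.8
```

```bash
python3 -c "
from h import *
plan([*dock(.0065,0),.006],DY-np.pi)
print(todock(arm.get_state()['eef_pos']))"
```

```text
t 14.15 pos [0.5399 0.0987 0.0045] rot [ 3.142  0.    -1.425] F [ 1.2 -1.4  0.6] w 0.0296
shift [-0.03  -0.003 -0.006] turn [ 0.     0.    -0.001]
[-0.00088664  0.00073439]
```

Now 1 mm steps until it contacts the rail.

{"method": "jog_arm", "body": {
  "steps": [
    [[168,-0.006,0,0,0,0,0],[168,-0.012,0,0,0,0,0],[168,-0.018,0,0,0,0,0],[168,-0.022,0,0,0,0,0],[168,-0.026,0,0,0,0,0],[168,-0.028,0,0,0,0,0]]
  ]
}}

```text
t: 14.75
eef_pos: [0.5385, 0.1045, 0.0045]
ee_rot: [3.14, -0.001, -1.426]
force: [1.3, -8.3, 2.7]
width: 0.0299
gripper_force: 4.3
```

{"method": "jog_arm", "body": {
  "steps": [
    [[168,-0.003,0,0,0,0,0],[168,-0.006,0,0,0,0,0],[168,-0.006,0,0,0,0,0]]
  ]
}}

```text
t: 15.05
eef_pos: [0.5384, 0.1046, 0.0046]
ee_rot: [3.14, -0.002, -1.426]
force: [4.7, -15.1, 2.4]
width: 0.03
gripper_force: 7.4
```

It has hit the rail: 15 N and no further advance. I'll back off, lift and check.

{"method": "jog_arm", "body": {
  "steps": [
    [[168,0.02,0,0,0,0,0],[168,0.06,0,0,0,0,0],[168,0.12,0,0,0,0,0],[168,0.16,0,-0.1,0,0,0],[168,0.16,0,-0.3,0,0,0],[168,0.16,0,-0.5,0,0,0],[168,0.16,0,-0.7,0,0,0],[168,0.16,0,-0.9,0,0,0]]
  ]
}}

```text
t: 15.85
eef_pos: [0.5442, 0.0664, 0.2319]
ee_rot: [-3.141, 0.0, -1.425]
force: [1.5, 0.4, -0.1]
width: 0.0298
gripper_force: 0.0
```

{"method": "jog_arm", "body": {
  "steps": [
    [[168,-0.2,0,0,0,0,0],[168,-0.4,0,0,0,0,0],[168,-0.5,0,0,0,0,0],[168,-0.6,0,0,0,0,0],[168,-0.6,0,0,0,0,0],[168,-0.6,0,0,0,0,0]]
  ]
}}

```text
t: 16.45
eef_pos: [0.5227, 0.2156, 0.2294]
ee_rot: [3.141, -0.0, -1.424]
force: [0.3, -0.1, 0.1]
width: 0.0298
gripper_force: 0.0
```

```bash
python3 -c "
from h import *
import pickle
d=grab('wrist','w5.png');pickle.dump(d,open('w5.pkl','wb'))
cv2.imwrite('pics/w5b.png',cv2.resize(cv2.imread('pics/w5.png')[0:220,140:420],None,fx=2.85,fy=2.7,interpolation=cv2.INTER_CUBIC))
print(arm.get_state()['eef_pos'])"
```

```text
[0.52275681 0.21507905 0.22940541]
```

View pics/w5b.png

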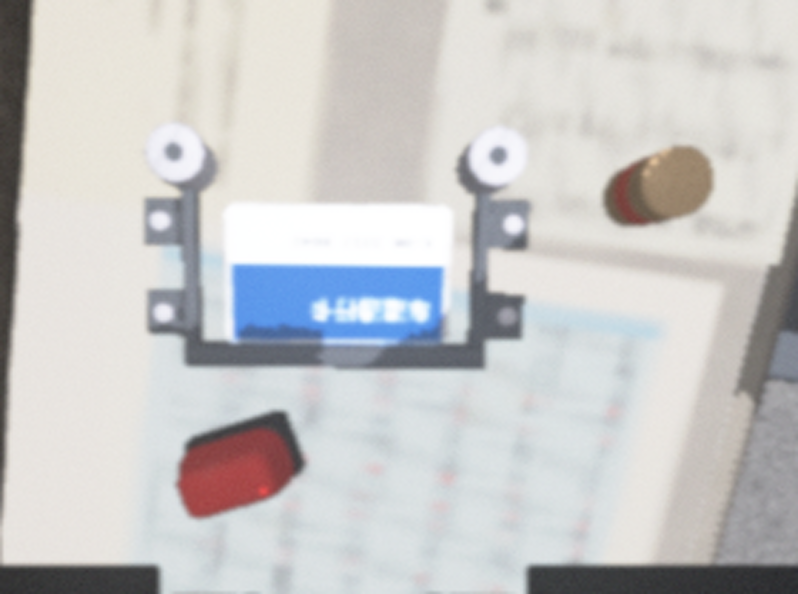

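The card's long side lies flush on the back rail (edge at about y=342, x 228–448), centred between the rails at 200 and 475, and the stamp and coin roll are untouched. I'm handing in.

```bash
python3 -c "
from station import arm
print(arm.job_done())"
```

```text
the job is handed in; nothing more can be done
None
```

The card stack went through the gap and now lies flush against the back rail, centred between the side rails; the coin roll and stamp look undisturbed, the arm never went near the pad or bundle, and the job is handed in (verdict not shown).

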